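Press the release key of the feeder whose spool is nearly empty

ROBOT

A 6-joint arm with a two-finger parallel gripper is mounted at the origin on the work surface. World frame = base frame: x ahead of the robot, y to its left, z up, the work surface at z = 0. Lengths are in mm, angles in degrees, forces in N, time in s.
With the tool pointing down it reaches from about 275 to 725 mm from the base axis. Payload 15.9 kg.
Tool frame: the origin (TCP) lies at the very end of the fingers, on their centre line; the grasp point (between the pads) lies ctrl.grip_point_offset behind it (ctrl.grip_point_offset is the distance from the TCP to the grasp point, in mm); z points along the fingers, y is the direction in which the jaws open and shut (so a half turn about z gives the same grasp; the last joint's range is limited). The gripper opens to 85 mm and grips with 20 to 120 N. Pads are 22 mm wide; open, the fingers measure 114 mm over their backs; the gripper's body (76 mm by 85 mm) begins 54 mm behind the grasp point. The pads swing forward as they close: fully open they stand 13 mm farther back than shut.
Start: joints at [75.401, 12.198, -1.971, 75.831, 0, 90], TCP at [126.02, 483.843, 231.306] pointing down, gripper open.
Joint ranges: [-170.91, 170.91], [-42.67, 98.43], [-65.05, 77.54], [-120.47, 116.71], [-90, 82.35], [-180, 180]. Speed limits (degrees/s): [108.29, 108.29, 136.94, 147.25, 180, 180].

INTERFACE

Orientations are given as [roll, pitch, yaw] about the fixed x, y, z axes, in that order (R = Rz(yaw) Ry(pitch) Rx(roll)).
In Python, from plant import ctrl gives the robot as it stands. Calls block until the motion is done:
- ctrl.move_ptp(position, orientation): joint-space move of the TCP to a pose.
- ctrl.line_to(position, ori=None, rate=150, threshold=None): straight line of the TCP; ori=None keeps the orientation; rate is the mean speed in mm/s. With threshold (N) it stops when the force on the tool has changed by that much, and returns True; else False.
- ctrl.movej(angles): joint-space move.
- ctrl.command_gripper(opening, squeeze=None): finger opening in mm; squeeze is the grip in N (None keeps the last); returns when the fingers have stopped.
- ctrl.pause(seconds).
- ctrl.inverse_kinematics(position, orientation): joint angles nearest the present ones, or None.
- ctrl.observe(): the state.
- ctrl.grab_frame(name): name is "scene" or "top" or "wrist"; returns a dict with "image" (480x640x3 uint8, red, green, blue), "fov_y" (degrees; the focal length in pixels is half the picture's height over the tangent of half this angle, whatever the lens; pixels are square), "cx", "cy" (the principal point, pixels), "cam_to_world" (4x4, takes a point from camera to world coordinates). Camera axes: x right, y down, z forward; pixel columns grow to the right and rows downward; lengths in mm; the calibration is good to about 2 mm. A picture is of the moment at which its call begins. There is no depth.
A pose or a line that the arm cannot do raises ctrl.IKError and nothing moves.
- ctrl.hand_in(): hands the job in, once; it reports no verdict.
The state is a dict: "time": time; "joint_positions": joint angles; "qd": joint speeds; "joint_efforts": joint torques, N m; "tcp_pos": TCP position; "eef_rot": TCP orientation; "ft_force": force on the tool from outside, world axes, zero at the start; "moment": the same for the moment, N m; "opening": finger opening in mm.
Only numpy, scipy, OpenCV 4.12 (cv2) and the standard library are available. Lean on these libraries where they do the work, as an engineer would, in place of code of your own. Each camera call takes 0.05 s, during which the arm holds its last target. There are 200 camera calls.

TASK

One of the four spools on the filament station has almost run out. With closed fingertips gently press down the release key in front of that spool and keep it down for about two seconds so that its feeder lets go of the filament, then let the key come up and withdraw. Do not touch the other three feeders, and leave the vase, the jar and the scraper where they are.

Things in the scene. Friction and masses are not known exactly. Their poses are not given: they have to be found in the camera images.
- rack: aluminium base plate of the filament station, 270 (x) x 360 (y) x 12 mm, fixed. Origin: centre of its underside on the table. The four feeders stand on it in a row along its y axis, 85 mm apart (at y -127.5, -42.5, 42.5, 127.5 mm), keys on its -x side (towards the robot), spools on its +x side; which feeder stands where varies.
- feeder_low: fixed feeder: black block 75 x 56 x 36 mm, white key on top, and behind it (+x) a spool (110 mm diameter, 49 mm wide, level axis along y, top 123 mm above this origin) with blue filament wound to only 42 mm diameter, a thin layer on the core (nearly empty). Origin: underside, on the base plate (12 mm above the table); key centre at x -65 mm, spool axis at x +75 mm. Axes as the base plate's.
- key_low_top (a point): centre of the top face of that feeder's white square release key (26 x 26 mm), 62 mm above the table when up. It presses straight down and stands 14 mm proud of its black block (6 mm when fully down).
- key_low (a joint): how far that key is pressed down, m: 0 up, 0.008 at its stop. A spring pushes it back up: 1.5 N at the start, 5 N fully down. The feeder lets go of the filament from 0.005 on.
- feeder_half: fixed feeder: black block 75 x 56 x 36 mm, white key on top, and behind it (+x) a spool (110 mm diameter, 49 mm wide, level axis along y, top 123 mm above this origin) with blue filament wound to 80 mm diameter (about half left). Origin: underside, on the base plate (12 mm above the table); key centre at x -65 mm, spool axis at x +75 mm. Axes as the base plate's.
- key_half_top (a point): centre of the top face of that feeder's white square release key (26 x 26 mm), 62 mm above the table when up. It presses straight down and stands 14 mm proud of its black block (6 mm when fully down).
- key_half (a joint): how far that key is pressed down, m: 0 up, 0.008 at its stop. A spring pushes it back up: 1.5 N at the start, 5 N fully down. The feeder lets go of the filament from 0.005 on.
- feeder_most: fixed feeder: black block 75 x 56 x 36 mm, white key on top, and behind it (+x) a spool (110 mm diameter, 49 mm wide, level axis along y, top 123 mm above this origin) with blue filament wound to 94 mm diameter (about three quarters left). Origin: underside, on the base plate (12 mm above the table); key centre at x -65 mm, spool axis at x +75 mm. Axes as the base plate's.
- key_most_top (a point): centre of the top face of that feeder's white square release key (26 x 26 mm), 62 mm above the table when up. It presses straight down and stands 14 mm proud of its black block (6 mm when fully down).
- key_most (a joint): how far that key is pressed down, m: 0 up, 0.008 at its stop. A spring pushes it back up: 1.5 N at the start, 5 N fully down. The feeder lets go of the filament from 0.005 on.
- feeder_full: fixed feeder: black block 75 x 56 x 36 mm, white key on top, and behind it (+x) a spool (110 mm diameter, 49 mm wide, level axis along y, top 123 mm above this origin) with blue filament wound to 106 mm diameter (full). Origin: underside, on the base plate (12 mm above the table); key centre at x -65 mm, spool axis at x +75 mm. Axes as the base plate's.
- key_full_top (a point): centre of the top face of that feeder's white square release key (26 x 26 mm), 62 mm above the table when up. It presses straight down and stands 14 mm proud of its black block (6 mm when fully down).
- key_full (a joint): how far that key is pressed down, m: 0 up, 0.008 at its stop. A spring pushes it back up: 1.5 N at the start, 5 N fully down. The feeder lets go of the filament from 0.005 on.
- vase_mid (a point): loose white printed vase, 125 mm tall, 68 mm across at most, standing at one side of the station; point half-way up its axis.
- jar_mid (a point): loose jar with a steel cap, 60 mm tall, 48 mm across, standing at the other side of the station; point half-way up its axis.
- scraper: loose print scraper (a spatula with wooden handle and steel blade, 280 mm long, 65 mm wide, 20 mm high) lying flat on the table between the robot and the station. Origin: its middle, on the table; it lies along its x axis, blade to +x.

How it is judged:
By the outcome, as a careful person would: the job done as asked, in the order asked, and still so for the second after the job is handed in, with the robot touching nothing.
It also fails if it takes over 34 s, if anything falls off the work surface, if the arm or the gripper's body presses on something with over 40 N, if the wrist force passes 120 N, or if a joint passes its speed limit or range.

## Working session

There is one attempt and no reset: what is moved stays moved. The work goes in short steps, each a Python script; the robot and the scene stay as the last script left them, time stands still between calls to the robot, and variables do not carry over. Pictures are saved under pics/ and viewed, about 8 in all and at most 12, crops included, and the job is handed in when it is done.

```bash
mkdir -p pics
cat > h.py <<'E'
import numpy as np, cv2
from plant import ctrl
def snap(cam,fn):
    f=ctrl.grab_frame(cam); cv2.imwrite('pics/'+fn,f['image'][:,:,::-1])
    np.savez('pics/'+fn+'.npz',**{k:np.array(v) for k,v in f.items()}); return f
def load(fn):
    return dict(np.load('pics/'+fn+'.npz'))
def ray(f,u,v,z):
    fl=240/np.tan(np.radians(float(f['fov_y']))/2); T=f['cam_to_world']
    d=T[:3,:3]@np.array([(u-f['cx'])/fl,(v-f['cy'])/fl,1]); o=T[:3,3]
    return o+d*(z-o[2])/d[2]
E
python3 - <<'E'
from h import *
for c in ('scene','top'):
    f=snap(c,c+'1.png'); print(c,f['fov_y'],f['cx'],f['cy'],np.round(f['cam_to_world'],2).tolist())
s=ctrl.observe();print(s['time'],s['eef_rot'],s['opening'],s['ft_force'])
E
```

```text
scene 52.67673127069611 325.96017017669374 239.04192277146652 [[-0.5, 0.7, -0.5, 995.8], [0.86, 0.41, -0.29, 298.68], [0.01, -0.58, -0.81, 801.79], [0.0, 0.0, 0.0, 1.0]]
top 56.96592092553618 331.9644869547719 237.52988936093374 [[-0.03, -0.99, 0.15, 391.23], [-1.0, 0.03, 0.01, 55.86], [-0.02, -0.15, -0.99, 1033.22], [0.0, 0.0, 0.0, 1.0]]
0.1 [-1.79943684e+02 -2.15402848e-03  1.65400834e+02] 85.4364752588849 [ 0.27915383 -0.23256486 -0.21399644]
```

View pics/scene1.png

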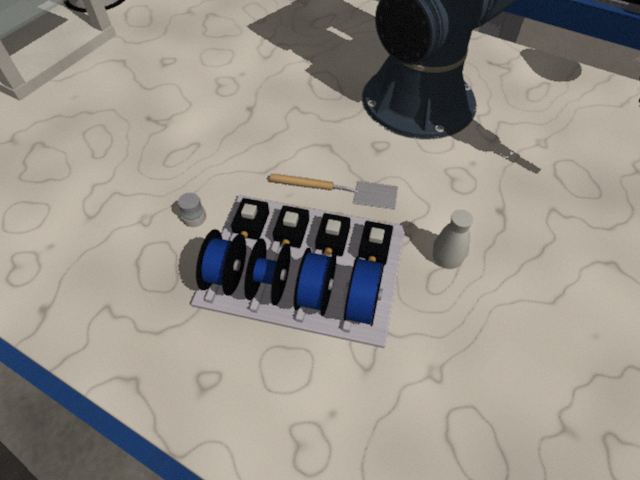

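View pics/top1.png

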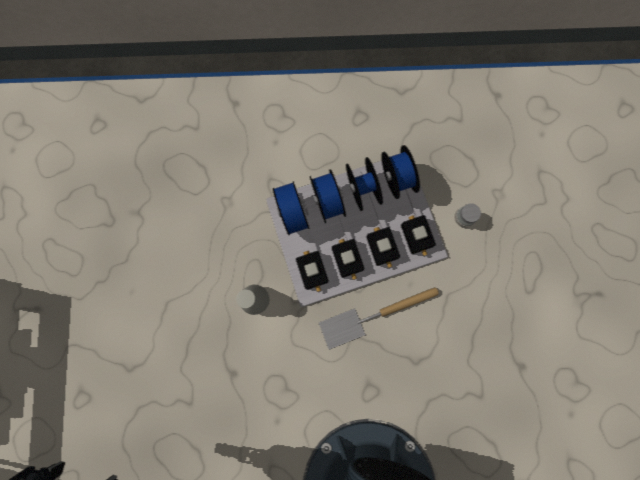

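The scene view shows the nearly empty spool second from the left at (265,270), with its key at about (291,222). In the top view it is second from the right at (365,183), with its key at (382,245). The jar is on the right of the top view (-y side), which agrees between the two views.

Run:
```python
from h import *
P={}
for fn,seeds in (('scene1.png',[(249,211),(291,222),(333,233),(376,242)]),('top1.png',[(421,234),(382,245),(348,257),(312,269)])):
    f=load(fn); im=f['image'].astype(int)
    pts=[]
    for u,v in seeds:
        w=im[v-11:v+12,u-11:u+12]; 
        m=((w.min(2)>125)&(w.max(2)-w.min(2)<45)).astype(np.uint8)
        n,l,st,c=cv2.connectedComponentsWithStats(m)
        k=min(range(1,n),key=lambda i:np.hypot(*(c[i]-11))+(100 if st[i,4]<15 else 0))
        uv=c[k]+[u-11,v-11]; p=ray(f,uv[0],uv[1],62); pts.append(p[:2])
        print(fn,uv.round(1),st[k].tolist(),p.round(1))
    pts=np.array(pts); d=pts[0]-pts[3]
    print('spacing',np.linalg.norm(np.diff(pts,axis=0),axis=1).round(1),'yaw of rack',np.degrees(np.arctan2(d[0],-d[1])).round(2)); P[fn]=pts
print(ctrl.grip_point_offset)
```

```text
scene1.png [248.7 209.5] [4, 4, 14, 12, 120] [ 552.9 -127.5   62. ]
scene1.png [290.6 217.5] [4, 1, 14, 12, 125] [527.8 -46.3  62. ]
scene1.png [333.3 226. ] [5, 0, 13, 10, 110] [503.8  35.1  62. ]
scene1.png [376.9 234.6] [5, 0, 14, 9, 101] [479.7 116.1  62. ]
spacing [85.  84.8 84.6] yaw of rack 16.73
top1.png [419.4 232.1] [4, 4, 12, 11, 85] [ 550.4 -127.4   62. ]
top1.png [383.3 244.2] [7, 5, 12, 12, 88] [525.5 -46.4  62. ]
top1.png [347.  256.4] [5, 5, 11, 12, 91] [500.5  34.7  62. ]
top1.png [310.7 268.9] [5, 6, 11, 11, 88] [475.  115.3  62. ]
spacing [84.7 84.9 84.6] yaw of rack 17.24
18.700000000000003
```

Both views agree: the rack yaw is about 17°, the key spacing is 85 mm and the target key is at about (526.5, -46.3). I'll close the gripper, hover above the key and look with the wrist camera.

Run:
```python
from h import *
from scipy.spatial.transform import Rotation as R
s=ctrl.observe()
f=ctrl.grab_frame('wrist'); Rt=R.from_euler('xyz',s['eef_rot'],degrees=True).as_matrix()
print('cam in tool',(Rt.T@(f['cam_to_world'][:3,3]-s['tcp_pos'])).round(1),'axis',(Rt.T@f['cam_to_world'][:3,2]).round(2))
ctrl.command_gripper(0)
for y in (17,107,-73,-163): 
    q=ctrl.inverse_kinematics([526.5,-46.3,190],[180,0,y]); print(y,None if q is None else np.round(q,0))
ctrl.move_ptp([526.5,-46.3,190],[180,0,107])
f=snap('wrist','w1.png'); snap('scene','scene2.png'); s=ctrl.observe(); print(s['time'],s['tcp_pos'],s['opening'],s['ft_force'])
print('cam world',f['cam_to_world'][:3,3].round(0))
```

```text
cam in tool [  82.9   -0.5 -142.7] axis [-0.32  0.    0.95]
17 [ -5.  16.  -3.  71.   0. 158.]
107 [-5. 16. -3. 71.  0. 68.]
-73 [  -5.   16.   -3.   71.    0. -112.]
-163 [ -5.  16.  -3.  71.   0. -22.]
3.3833 [526.56062713 -45.5958258  190.04950858] 0.14873740638137722 [-0.10507738 -0.01969407 -0.42975967]
cam world [502.  33. 333.]
```

View pics/w1.png

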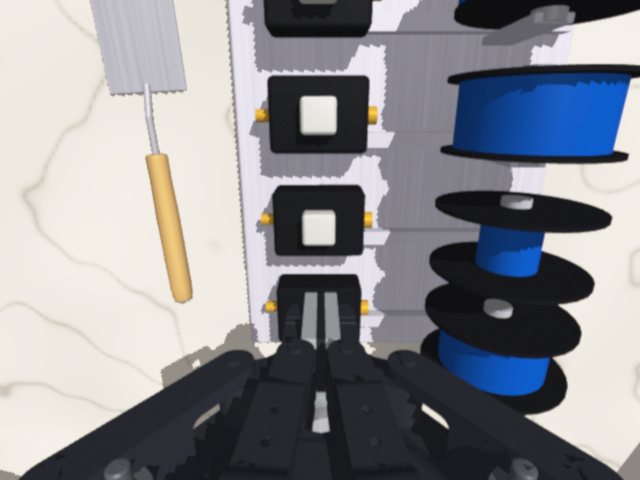

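View pics/scene2.png

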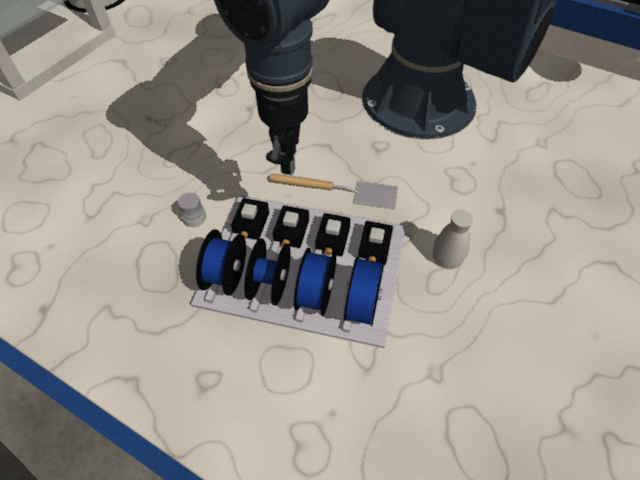

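The wrist view shows the target key at about (319,228), in the same row as the nearly empty spool at (510,250). The next key is at (319,115). The fingers are closed. The scene view shows the gripper over the row and nothing disturbed. I'll refine the key position from the wrist view.

Run:
```python
from h import *
f=load('w1.png'); im=f['image'].astype(int)
for (u,v) in ((319,228),(319,115)):
    w=im[v-28:v+29,u-28:u+29]; m=((w.min(2)>215)).astype(np.uint8)
    n,l,st,c=cv2.connectedComponentsWithStats(m); k=l[28,28]
    if k==0: print('none',w[28,28]); continue
    uv=c[k]+[u-28,v-28]; print(uv.round(1),st[k].tolist(),ray(f,*uv,62).round(1))
    x,y,ww,hh=st[k][:4]; a=ray(f,u-28+x,v-28+y,62);b=ray(f,u-28+x+ww,v-28+y,62);d=ray(f,u-28+x,v-28+y+hh,62);print('size',np.linalg.norm(a-b).round(1),np.linalg.norm(a-d).round(1))
    print(w[10:50:2,28].tolist())
```

```text
[319.1 228.2] [14, 15, 29, 28, 767] [525.6 -47.7  62. ]
size 22.3 22.8
[[129, 129, 125], [187, 186, 179], [217, 217, 209], [236, 236, 231], [233, 233, 227], [232, 231, 226], [231, 230, 225], [230, 229, 225], [230, 229, 223], [229, 229, 223], [227, 228, 222], [228, 227, 222], [227, 227, 222], [227, 226, 221], [227, 226, 220], [226, 225, 220], [224, 223, 217], [166, 166, 160], [48, 48, 49], [16, 19, 23]]
[318.9 113.1] [12, 10, 32, 34, 1044] [500.7  33.1  62. ]
size 22.2 22.7
[[228, 227, 222], [239, 239, 234], [238, 238, 233], [237, 237, 232], [236, 236, 231], [235, 235, 230], [235, 234, 230], [234, 233, 229], [233, 232, 227], [232, 231, 227], [232, 231, 226], [230, 230, 224], [230, 230, 225], [230, 229, 223], [229, 228, 223], [228, 228, 223], [227, 227, 221], [206, 206, 198], [144, 144, 139], [55, 56, 54]]
```

The wrist measurement agrees with the overview within 1.5 mm, and both key spacing and size are plausible. I'll press slowly at (526, -47), guarded by force.

Run:
```python
from h import *
def st(t):
    s=ctrl.observe(); print(t,round(s['time'],2),np.round(s['tcp_pos'],2),np.round(s['ft_force'],2),round(s['opening'],1)); return s
ctrl.line_to([526,-47,72],rate=90); b=st('above')
for z in (64,60,57.5,55.2):
    hit=ctrl.line_to([526,-47,z],rate=10,threshold=12); ctrl.pause(.1); s=st(f'{z} {hit}')
    if hit: break
F=s['ft_force'][2]-b['ft_force'][2]; print('F',F,'depth est mm',(F-1.5)/3.5*8)
snap('wrist','w2.png'); snap('scene','scene3.png')
```

```text
above 4.84 [526.38 -47.03  72.51] [-0.44  0.34 -0.54] 0.5
64 False 5.89 [526.03 -47.    64.05] [-0.08  0.31  0.44] -0.1
60 False 6.54 [526.13 -47.01  60.11] [ 0.71 -0.83  2.03] 0.0
57.5 False 7.04 [526.11 -47.    57.58] [1.   0.98 3.35] 0.3
55.2 False 7.53 [526.08 -47.01  55.25] [ 1.56 -0.72  3.54] -0.1
F 4.074232642479022 depth est mm 5.883960325666337
```

Run:
```python
from h import *
F=[]
for i in range(17): ctrl.pause(.1); F.append(ctrl.observe()['ft_force'])
s=ctrl.observe(); print('hold',s['time'],np.mean(F,0).round(2),s['tcp_pos'])
ctrl.line_to([526,-47,66],rate=20)
ctrl.line_to([526,-47,230],rate=110)
ctrl.pause(.3); s=ctrl.observe(); print(s['time'],s['tcp_pos'],s['ft_force'])
snap('scene','scene4.png'); snap('wrist','w3.png')
a,b,c=[load(n+'.png')['image'] for n in ('scene1','scene3','scene4')]
k=np.hstack([cv2.resize(x[165:345,165:480],None,fx=1.25,fy=1.25) for x in (a,c)])
cv2.imwrite('pics/cmp.png',np.vstack([k,cv2.resize(np.hstack([load('w2.png')['image'],load('w3.png')['image']]),(k.shape[1],300))])[:,:,::-1])
```

```text
hold 9.325 [ 3.16 -0.54  4.36] [525.9599128  -46.99369171  55.1790814 ]
11.9583 [525.94057717 -46.99370033 229.85381102] [0.73762142 0.2343876  0.48774149]
```

View pics/cmp.png

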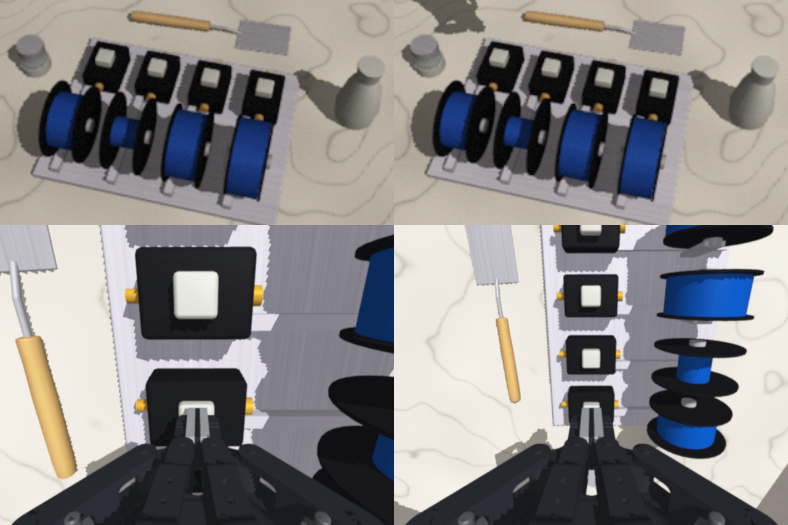

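The top row of the picture compares the scene before (left) and after (right). The vase, jar and scraper haven't moved, and all the keys are up. Before handing in, I'll check the picture taken during the press to confirm which key the fingers were on.

Run:
```python
from h import *
cv2.imwrite('pics/press.png',cv2.resize(load('scene3.png')['image'][130:330,170:420,::-1],None,fx=2.5,fy=2.5))
```

```text
(no output)
```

View pics/press.png

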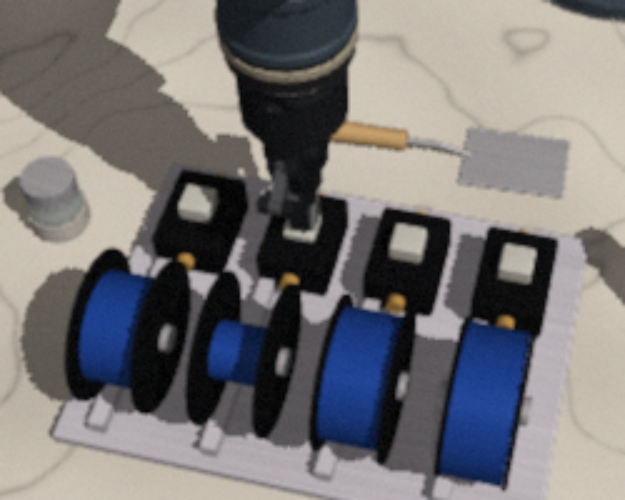

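The press picture shows the closed fingertips on the key at (300,230), directly in front of the nearly empty spool at (235,350). The other three keys are clear.

```bash
python3 -c "
from plant import ctrl
print(ctrl.hand_in(), ctrl.observe()['time'])"
```

```text
the job is handed in; nothing more can be done
the job is handed in; nothing more can be done
```

I pressed the release key in front of the nearly empty spool with closed fingertips, then let it up, withdrew to 230 mm and handed in. The clock read about 12 s at my last check.

- **Position:** the key measured (526, -47) mm. The three camera views agreed within about 2.5 mm, the overview key spacing was 85 mm, and the rack yaw was about 17°.
- **Press:** the TCP went down to z 55.2 mm, about 6.8 mm of key travel. The mean vertical force was 4.4 N on the raw reading, where the spring should give about 4.5 N. One reading just before the hold (4.1 N after subtracting the baseline) implied only 5.9 mm, still past the 5 mm release point.
- **Hold:** the key was past the release point for about 2.5 s, somewhat over the two seconds asked. During the hold the wrist also read about 3 N sideways (x), which I did not explain; it was back to 0.7 N after I withdrew.
- **Pictures:** during the press the fingers were on the right key and clear of the other three. Afterwards the scene view showed all keys up and the vase, jar and scraper where they had been.

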